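Hang the tray siphon in the corner of the wash tray

ROBOT

A 6-joint arm with a two-finger parallel gripper is mounted at the origin on the work surface. World frame = base frame: x ahead of the robot, y to its left, z up, the work surface at z = 0. Lengths are in m, angles in rad, forces in N, time in s.
With the tool pointing down it reaches from about 0.35 to 0.975 m from the base axis. Payload 4.9 kg.
Tool frame: the origin (TCP) lies at the very end of the fingers, on their centre line; the grasp point (between the pads) lies 19 mm behind it; x points along the fingers, y is the direction in which the jaws open and shut, and the axes are right-handed (so a half turn about x gives the same grasp; the last joint's range is limited). The gripper opens to 85 mm and grips with 20 to 120 N. Pads are 22 mm wide; open, the fingers measure 114 mm over their backs; the gripper's body (76 mm by 85 mm) begins 54 mm behind the grasp point. The pads swing forward as they close: fully open they stand 13 mm farther back than shut.
Start: joints at [-1.445, 0.053, 1.613, -0, 1.476, -0.119], TCP at [0.151, -0.606, 0.231] pointing down, gripper open.
Joint ranges: [-3.01, 3.01], [-1.01, 2.22], [0.06, 2.58], [-1.02, 4.17], [0.09, 2.62], [-3.14, 3.14]. Speed limits (rad/s): [2.57, 2.57, 3.14, 3.14, 3.14, 3.14].

INTERFACE

Orientations are given as a rotation vector (axis times angle).
In Python, from station import ctrl, get_image, calibration, finish_job, search_frame, cut_out, mark_of gives the robot as it stands. The module is installed in compiled form; this text tells all that it offers.
- The arm moves only by the tool arm_command, never from a script. Its argument "plan" is a list that holds one entry, the list of rows, each a list of 7 numbers: the shift along the tool's x, y, z in m, then the turn, a rotation vector about the tool's x, y, z in degrees, then the finger opening in m, from 0 to 0.0854. A call has 1 to 20 rows; each row shifts and turns the pose as measured when the row begins, along the tool's axes as they then stand; what a row does not reach is not made up. A row lasts 1/12 s, in which the tool goes at most 41.7 mm and 7.16 degrees, less where a joint would pass 70% of its speed; a pose out of reach is approached as far as the arm can. A call with a gripper value outside its range is refused whole. The fingers move at their own pace and stop on an object; "squeeze" is the grip in N (left out, the last holds). Time passes only in rows, so rows that do not move let the fingers close. It gives the time, the measured TCP pose, the force and the opening at its end, in the units of the state.
- ctrl.get_obs(): the state, without advancing time (a new reading comes with each control period).
- get_image(name): name is "side" or "top"; returns the picture (400x640x3 uint8, red, green, blue); there is no depth.
- calibration(name): a dict with "fx", "fy", "cx", "cy" (pixels), "k1" (the pictures are not rectified: a ray, as slopes to the right and down, at radius r is drawn at 1 + k1 r^2 times it, then the intrinsics apply), "cam_to_world" (4x4, takes a point from camera to world coordinates). Camera axes: x right, y down, z forward; pixel columns grow to the right and rows downward; lengths in m; the calibration is good to about 2 mm. A picture is of the moment at which its call begins. calibration takes no time and is no camera call.
- finish_job(): hands the job in, once; it reports no verdict.
Trained networks look in the newest picture that a camera, given by its name, has taken for a name from the list of things; names that differ only in an ending like _2 or _b are one class to them, and where a whole thing is asked for, a point or a joint stands for the part that bears it (a point fixed in the world has none). Each returns a list of dicts, best first, with "conf" (0 to 1); they miss things now and then, are a little off and sometimes report something else, mostly with a low value. They report only what shows in the picture. A call takes as long as a camera call. They do not tell look-alikes from the thing itself.
- search_frame(camera, thing): "at" ([x, y, z] in m, in the coordinates of the camera as it stood for that picture, good to about 4 mm: the middle of the surface that is visible of it).
- cut_out(camera, thing): "mask" (400x640 bool, what is visible of it).
- mark_of(camera, thing): "at" ([x, y, z] in m, in the coordinates of the camera as it stood for that picture, good to about 4 mm: a listed point, or the origin of a listed thing).
The state is a dict: "t": time; "q": joint angles; "dq": joint speeds; "effort": joint torques, N m; "tool_pos": TCP position; "tool_rot": TCP orientation; "contact_force": force on the tool from outside, world axes, zero at the start; "wrist_torque": the same for the moment, N m; "opening": finger opening in m.
Only numpy, scipy, OpenCV 4.12 (cv2) and the standard library are available. Lean on these libraries where they do the work, as an engineer would, in place of code of your own. Each camera call takes 0.05 s, during which the arm holds its last target. There are 200 camera calls.

TASK

Get the print wash ready: hang the grey tray siphon by its hook over the near wall of the white wash tray, with the brass hose connector outside, hard up in that wall's plain corner (the one without the pouring lip), and press it straight down until the sprung tongue has clipped under the rim and the hook sits flat on it; then let go. The white tray's near wall is warped and brittle, so feel for the rim instead of trusting its position, and never force the siphon against the tray; leave everything else where it stands.

Things in the scene. Friction and masses are not known exactly. Their poses are not given: they have to be found in the camera images.
- siphon: Grey tray siphon, about 260 g, an inverted U standing upright on two equal legs. Origin: slot centre, at the feet. x: from the hose side (outer leg) across the slot to the jet side (inner leg); y along the rim it hangs on; z up. Slot x -6.5 to 6.5 mm, 45 deep, open at both y ends. Outer leg x -20.5 to -6.5, inner leg 6.5 to 22.5 with a smooth outer face; both y -20 to 20.
- siphon_grip (a point): Centre of the grip block to hold the siphon by, on top of the 12 mm thick bridge over the slot: 30 mm in the siphon's x, 36 mm in its y, 40 mm high, spanning 57 to 97 mm above the feet.
- siphon_tongue_nose (a point): Round nose (6 mm thick) of the sprung steel tongue in the slot, 11.6 mm below the slot's roof; it stands 4.6 mm out of the inner leg and gives way towards it at 4 N/mm. The rim passes it under a downward push of roughly 5 to 15 N, and it springs back below the rim just as the slot's roof lands on the rim, which is rigid.
- siphon_slot (a point): Centre of the slot's roof on the siphon, 45 mm above its feet; it lies on top of the rim when home.
- siphon_hose (a point): Open end of the brass hose connector (18 mm thick) that sticks out of the siphon's outer leg to x = -47 mm, 26 mm above the feet.
- wash_tray: White wash tray, fixed, about 200 x 250 mm. Origin: centre of its underside. x from the near wall (robot side) to the far wall, y to the left along the near wall, z up. Walls 4 mm thick with a round rolled rim 10 mm thick, its top 62 mm up; floor 4 mm. Centre lines: far wall x = 95, end walls y = 120 and -120, near wall nominally x = -95. Pouring lip at the near right corner (-x, -y).
- wash_near_rim (a point): Nominal middle of the near rim, on its top (x = -95, y = 0, z = 62 mm in the tray's frame). The near wall is warped: all of it stands up to 7 mm nearer to or farther from the robot than nominal along the tray's x, by an unknown amount which this reading does not show. Its height and direction and the end walls are true.
- wash_corner (a point): Nominal plain corner (near left) of the wash tray, on top of the rim: x = -95, y = 120, z = 62 mm in the tray's frame. A siphon slid left along the near wall stops with its left flank against the left end wall's rim; its origin is then at the tray's y = 95 mm.
- red_tray: Red tray of the same shape, not warped, fixed, with a pair of tongs lying in it; not to be used. Origin: centre of its underside, axes as for the wash tray.
- tongs: Bamboo print tongs 190 mm long lying in the red tray; leave alone. Origin: centre of the underside.
- jug: Brown chemical jug, 116 mm thick, 220 mm high; leave alone. Origin: centre of the underside.
- graduate: Clear plastic beaker, 84 mm across, 130 mm high; leave alone. Origin: centre of the underside.
- film_tank: Black film developing tank, 98 mm across, 128 mm high; leave alone. Origin: centre of the underside.
- squeegee: Print squeegee, blade 160 mm along y, handle 95 mm along +x, 20 mm high, lying flat; leave alone. Origin: centre of the blade holder's underside.
Mind the look-alikes: they are no part of the job. Of the things that look like the siphon, the smaller one is meant.

How it is judged:
By the outcome, as a careful person would: the job done as asked, in the order asked, and still so for the second after the job is handed in, with the robot touching nothing.
It also fails if it takes over 72 s, if anything falls off the work surface, if the arm or the gripper's body presses on something with over 40 N, if the wrist force passes 120 N, or if a joint passes its speed limit or range.

## Working session

There is one attempt and no reset: what is moved stays moved. The work goes in short steps, Python scripts to look and compute and a tool call to move; the robot and the scene stay as the last step left them, time stands still between calls to the robot, and variables do not carry over. Pictures are saved under pics/ and viewed, about 8 in all and at most 12, crops included, and the job is handed in when it is done.

Besides the shell and the picture viewer there is one more tool, called by a JSON object that holds its "method" and its "body". arm_command: Moves the arm, as the interface text tells. Its arguments: {"type":"object","properties":{"plan":{"type":"array","items":{"type":"array","items":{"type":"array","items":{"type":"number"}}}},"squeeze":{"type":"number"}},"required":["plan"]}

```bash
mkdir -p pics && cat > h.py <<'E'
import numpy as np, cv2
from station import *
from scipy.spatial.transform import Rotation as R
np.set_printoptions(precision=4,suppress=True)
def W(cam,p): T=np.array(calibration(cam)["cam_to_world"]); return T[:3,:3]@np.array(p)+T[:3,3]
def px(cam,p):
    c=calibration(cam);T=np.linalg.inv(np.array(c["cam_to_world"]));q=T[:3,:3]@np.array(p)+T[:3,3]
    s=q[:2]/q[2]; s=s*(1+c["k1"]*(s@s)); return np.array([c["fx"]*s[0]+c["cx"],c["fy"]*s[1]+c["cy"]])
def ray(cam,u,v):
    c=calibration(cam);T=np.array(c["cam_to_world"]);d=np.array([(u-c["cx"])/c["fx"],(v-c["cy"])/c["fy"]]);s=d.copy()
    for _ in range(20): s=d/(1+c["k1"]*(s@s))
    return T[:3,3],T[:3,:3]@np.array([s[0],s[1],1])
def atz(cam,u,v,z): o,d=ray(cam,u,v); return o+d*(z-o[2])/d[2]
def save(cam,n):
    im=get_image(cam); cv2.imwrite("pics/"+n,im[:,:,::-1]); return im
def st():
    o=ctrl.get_obs();print("t",round(o["t"],2),"pos",o["tool_pos"],"F",o["contact_force"],"M",o["wrist_torque"],"op",o["opening"]);return o
E
python3 - <<'E'
from h import *
o=st(); print(R.from_rotvec(o["tool_rot"]).as_matrix())
for c in ("side","top"):
    save(c,c+"0.png"); print(c,np.array(calibration(c)["cam_to_world"]))
    for n in ("siphon","siphon_grip","siphon_slot","siphon_hose","siphon_tongue_nose","wash_tray","wash_near_rim","wash_corner","red_tray"):
        for d in mark_of(c,n):
            w=W(c,d["at"]); print(n,round(d["conf"],2),w,px(c,w).round())
E
```

```text
t 0.0 pos [ 0.1514 -0.6057  0.2301] F [0.7393 1.1933 0.2166] M [ 0.0275 -0.0048 -0.0303] op 0.08512208887823279
[[-0.0002  0.2423 -0.9702]
 [ 0.002  -0.9702 -0.2423]
 [-1.     -0.002  -0.0003]]
side [[-0.9985 -0.0433  0.0346  0.4535]
 [-0.0554  0.7527 -0.656   0.7665]
 [ 0.0024 -0.6569 -0.7539  0.9778]
 [ 0.      0.      0.      1.    ]]
siphon 0.86 [ 0.4554 -0.0884  0.001 ] [333. 203.]
siphon 0.8 [0.4561 0.0625 0.002 ] [331. 247.]
siphon 0.45 [ 0.3209 -0.4013  0.0055] [378. 130.]
siphon_grip 0.84 [0.4501 0.0635 0.075 ] [334. 230.]
siphon_grip 0.66 [ 0.4545 -0.0905  0.1143] [334. 173.]
siphon_slot 0.87 [0.4495 0.0661 0.0436] [334. 238.]
siphon_slot 0.76 [ 0.4564 -0.0842  0.0629] [333. 189.]
siphon_hose 0.85 [0.406  0.0658 0.0282] [351. 243.]
siphon_hose 0.85 [ 0.4114 -0.0336  0.0421] [349. 209.]
wash_tray 0.77 [0.6703 0.1615 0.0053] [241. 275.]
wash_near_rim 0.97 [0.5744 0.1745 0.0637] [278. 268.]
wash_corner 0.94 [0.5849 0.296  0.0632] [267. 316.]
wash_corner 0.7 [ 0.5356 -0.4791 -0.0013] [313. 114.]
wash_corner 0.62 [0.4031 0.065  0.0283] [352. 242.]
red_tray 0.73 [ 0.6706 -0.1751 
[... 296 characters left out ...]
] [286. 224.]
siphon 0.42 [0.407  0.068  0.0211] [285. 237.]
siphon_grip 0.58 [ 0.4563 -0.0876  0.107 ] [337. 221.]
siphon_grip 0.54 [0.4488 0.0677 0.0785] [284. 223.]
siphon_slot 0.78 [ 0.4548 -0.0904  0.07  ] [338. 222.]
siphon_slot 0.7 [0.4465 0.0659 0.0448] [285. 224.]
siphon_hose 0.69 [ 0.4107 -0.0351  0.0404] [318. 237.]
siphon_hose 0.67 [0.408  0.0671 0.0245] [285. 237.]
wash_tray 0.96 [ 0.6656  0.1631 -0.0033] [258. 156.]
wash_near_rim 0.66 [0.5725 0.1748 0.0636] [250. 181.]
wash_near_rim 0.34 [ 0.5409 -0.478  -0.0009] [458. 200.]
wash_corner 0.89 [0.585  0.3    0.0627] [208. 176.]
wash_corner 0.28 [0.4492 0.0678 0.0738] [284. 223.]
red_tray 0.69 [ 0.6668 -0.1725 -0.0021] [363. 158.]
```

View pics/side0.png

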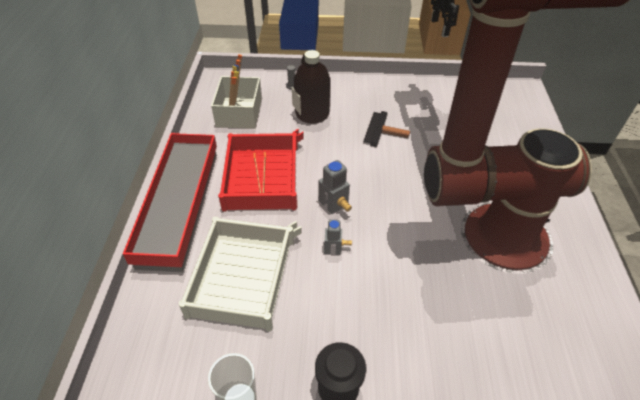

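View pics/top0.png

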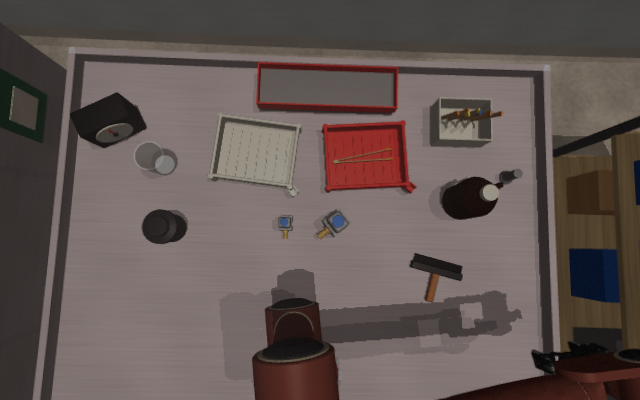

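```bash
python3 - <<'E'
from h import *
a=cv2.imread("pics/top0.png")[105:245,200:350]; b=cv2.imread("pics/side0.png")[205:335,180:360]
a=cv2.resize(a,None,fx=2.6*1.0,fy=2.6,interpolation=3); b=cv2.resize(b,(390,282),interpolation=3)
print(a.shape,b.shape,calibration("top")["fx"],calibration("side")["fx"])
h=max(a.shape[0],b.shape[0]); p=lambda m:cv2.copyMakeBorder(m,0,h-m.shape[0],0,0,0)
cv2.imwrite("pics/c1.png",np.hstack([p(a),p(b)]))
# tray frame from network points averaged over repeated pictures
for n in ("wash_near_rim","wash_corner","wash_tray","siphon","siphon_slot","siphon_hose","siphon_grip"):
  for c in ("side","top"):
    L=[]
    for k in range(3):
        get_image(c)
        for d in mark_of(c,n):
            w=W(c,d["at"])
            if n[0]=="w" and w[0]>.55 and w[1]>.1 or n[0]=="s" and abs(w[1]-.067)<.02: L.append(w);break
    print(n,c,np.mean(L,0) if L else None, np.std(L,0) if L else None)
E
```

```text
(364, 390, 3) (282, 390, 3) 390.09773859762976 468.6562050421313
wash_near_rim side [0.5726 0.1778 0.0607] [0.0001 0.     0.0033]
wash_near_rim top [0.5744 0.1764 0.0621] [0.002  0.0007 0.0001]
wash_corner side [0.5874 0.294  0.0614] [0.0012 0.0007 0.0005]
wash_corner top [0.5862 0.2999 0.0633] [0.0021 0.0001 0.0007]
wash_tray side [0.6672 0.163  0.0048] [0.0011 0.0013 0.0011]
wash_tray top [ 0.6656  0.1638 -0.0009] [0.0014 0.0005 0.001 ]
siphon side [0.4543 0.0648 0.0004] [0.0014 0.0002 0.0008]
siphon top [0.4503 0.0699 0.0013] [0.001  0.0003 0.0005]
siphon_slot side [0.4517 0.0632 0.0426] [0.0023 0.0014 0.0023]
siphon_slot top [0.4454 0.0655 0.0446] [0.001  0.0008 0.0014]
siphon_hose side [0.4061 0.0651 0.0305] [0.0015 0.0005 0.0004]
siphon_hose top [0.4065 0.0683 0.0247] [0.0012 0.0008 0.0003]
siphon_grip side [0.4487 0.0638 0.0777] [0.0017 0.0006 0.0014]
siphon_grip top [0.4494 0.0686 0.0767] [0.0014 0.0002 0.0006]
```

View pics/c1.png

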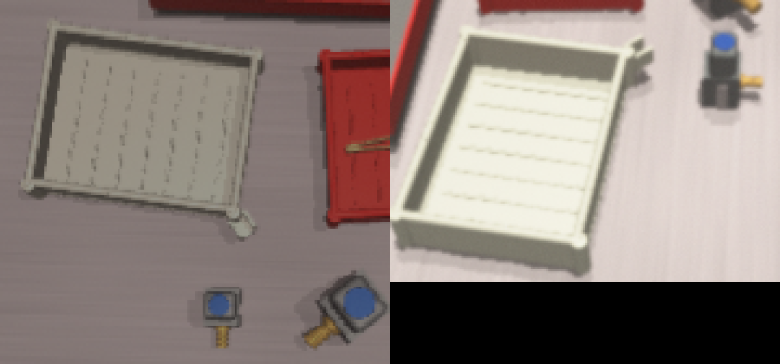

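```bash
python3 - <<'E'
from h import *
P=[atz("top",200+u/2.6-.3,105+v/2.6-.3,.062) for u,v in((53,27),(258,57),(28,186),(233,213))]
for p in P: print(p)
FL,FR,NL,NR=P
for a,b in((FR,FL),(NR,NL)): d=(b-a)[:2]; print("ydir yaw",np.degrees(np.arctan2(-d[0],d[1])),np.hypot(*d))
for a,b in((NL,FL),(NR,FR)): d=(b-a)[:2]; print("xdir yaw",np.degrees(np.arctan2(d[1],d[0])),np.hypot(*d))
g=atz("top",200+219/2.6-.3,105+306/2.6-.3,.097);hz=atz("top",200+222/2.6-.3,105+345/2.6-.3,.03);print("grip",g,"hose",hz)
c=[266/1,0]
gs=atz("side",180+(724-390)*180/390,205+42*130/282,.097);hs=atz("side",180+(761-390)*180/390,205+82*130/282,.028);print("side",gs,hs)
im=get_image("side");
for c in("side","top"):
  for d in cut_out(c,"siphon"):
    m=d["mask"];ys,xs=np.nonzero(m);print(c,round(d["conf"],2),m.sum(),xs.min(),xs.max(),ys.min(),ys.max())
E
```

```text
[0.7728 0.275  0.062 ]
[0.745  0.0337 0.062 ]
[0.5831 0.2938 0.062 ]
[0.5589 0.0566 0.062 ]
ydir yaw -6.557167933949905 0.24290177482780276
ydir yaw -5.833534093623823 0.23840363285572586
xdir yaw -5.652512078450138 0.1905701079592099
xdir yaw -7.017981612528022 0.18754151097625055
grip [0.4489 0.0664 0.097 ] hose [0.407  0.0658 0.03  ]
side [0.4498 0.0645 0.097 ] [0.405 0.066 0.028]
side 0.73 1335 318 351 161 213
side 0.58 523 324 350 220 254
side 0.51 5526 218 302 131 211
top 0.97 518 318 349 210 237
top 0.51 245 278 292 216 237
top 0.34 5521 208 300 113 195
```

{"method": "arm_command", "body": {"plan": [[[0, 0, 0, -6.9, 0, 0, 0.085], [0, 0, 0, -6.9, 0, 0, 0.085], [0, 0, 0, -6.9, 0, 0, 0.085], [0, 0, 0, -6.9, 0, 0, 0.085], [0, 0, 0, -6.9, 0, 0, 0.085], [0, 0, 0, -6.9, 0, 0, 0.085], [0, 0, 0, -6.9, 0, 0, 0.085], [0, 0, 0, -6.9, 0, 0, 0.085], [0, 0, 0, -6.9, 0, 0, 0.085], [0, 0, 0, -6.9, 0, 0, 0.085], [0, 0, 0, -6.9, 0, 0, 0.085], [0, 0.02, -0.035, 0, 0, 0, 0.085], [0, 0.02, -0.035, 0, 0, 0, 0.085], [0, 0.02, -0.035, 0, 0, 0, 0.085], [0, 0.02, -0.035, 0, 0, 0, 0.085], [0, 0.02, -0.035, 0, 0, 0, 0.085], [0, 0.02, -0.035, 0, 0, 0, 0.085], [0, 0.02, -0.035, 0, 0, 0, 0.085], [0, 0.02, -0.035, 0, 0, 0, 0.085], [0, 0.02, -0.035, 0, 0, 0, 0.085]]]}}

```text
t: 7.02
tool_pos: [0.3166, -0.2771, 0.229]
tool_rot: [1.18, 1.226, -1.18]
contact_force: [0.6, -0.3, 0.1]
opening: 0.0849
```

```bash
cat >> h.py <<'E'
def plan(tx,ty,tz,yaw):
    "needed shift/turn: TCP to (tx,ty,tz), tool x down, tool y at world angle yaw deg"
    o=st();M=R.from_rotvec(o["tool_rot"]).as_matrix();c,s=np.cos(np.radians(yaw)),np.sin(np.radians(yaw))
    T=np.array([[0,c,s],[0,s,-c],[-1,0,0]])
    print("turn",np.degrees(R.from_matrix(M.T@T).as_rotvec()),"shift now",M.T@(np.array([tx,ty,tz])-o["tool_pos"]),"after turn",T.T@(np.array([tx,ty,tz])-o["tool_pos"]))
E
python3 -c "
from h import *
plan(.449,.066,.15,0)"
```

```text
t 7.02 pos [ 0.3166 -0.2771  0.229 ] F [ 0.6174 -0.2929  0.0985] M [-0.0116 -0.0178  0.0094] op 0.08490828456277606
turn [ 2.226   0.0356 -0.0418] shift now [ 0.0789  0.1455 -0.3378] after turn [ 0.079   0.1324 -0.3431]
```

{"method": "arm_command", "body": {"plan": [[[0, 0, 0, 2.2, 0, 0, 0.085], [0, 0.0147, -0.038, 0, 0, 0, 0.085], [0, 0.0147, -0.038, 0, 0, 0, 0.085], [0, 0.0147, -0.038, 0, 0, 0, 0.085], [0, 0.0147, -0.038, 0, 0, 0, 0.085], [0, 0.0147, -0.038, 0, 0, 0, 0.085], [0, 0.0147, -0.038, 0, 0, 0, 0.085], [0, 0.0147, -0.038, 0, 0, 0, 0.085], [0, 0.0147, -0.038, 0, 0, 0, 0.085], [0, 0.0147, -0.038, 0, 0, 0, 0.085], [0.03, 0, 0, 0, 0, 0, 0.085], [0.03, 0, 0, 0, 0, 0, 0.085], [0.02, 0, 0, 0, 0, 0, 0.085]]]}}

```text
t: 8.1
tool_pos: [0.4574, 0.0824, 0.1583]
tool_rot: [1.213, 1.189, -1.18]
contact_force: [-0.6, -1.1, -0.2]
opening: 0.0851
```

```bash
python3 - <<'E'
from h import *
plan(.449,.066,.06,0)
a=save("top","t1.png");b=save("side","s1.png");st()
cv2.imwrite("pics/c2.png",np.hstack([cv2.resize(x[:,:,::-1],(400,400),interpolation=3) for x in (a[183:263,245:325],b[175:275,284:384])]))
E
```

```text
t 8.1 pos [0.4574 0.0824 0.1583] F [-0.5584 -1.0502 -0.2011] M [ 0.013  -0.0361  0.0308] op 0.0850663201625891
turn [ 0.6544  0.1878 -1.7753] shift now [ 0.098  -0.0116  0.0159] after turn [ 0.0983 -0.0084  0.0164]
t 8.2 pos [0.4549 0.0815 0.1557] F [-0.4792 -0.1797 -0.8551] M [ 0.0125 -0.0187 -0.0104] op 0.08519652280399771
```

View pics/c2.png

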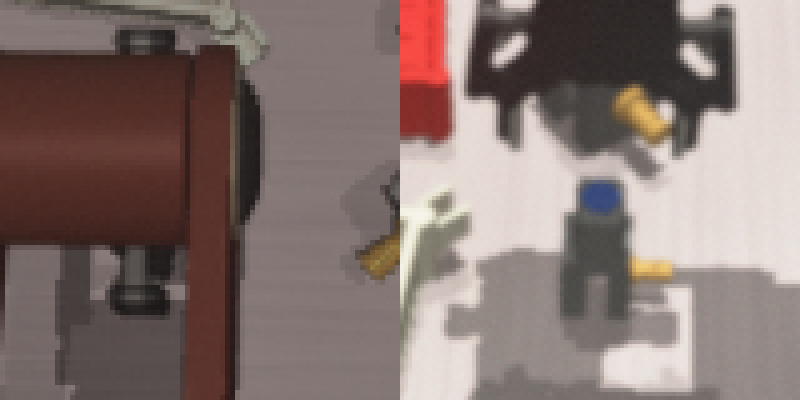

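{"method": "arm_command", "body": {"plan": [[[0, 0, 0, 0, 0, 0, 0.085], [0, -0.003, 0.008, 0.6, 0.2, -1.7, 0.085], [0.01, -0.002, 0.005, 0, 0, 0, 0.085], [0.01, 0, 0.001, 0, 0, 0, 0.085], [0, 0, 0, 0, 0, 0, 0.085], [0, 0, 0, 0, 0, 0, 0.085]]]}}

```text
t: 8.7
tool_pos: [0.4529, 0.0654, 0.1406]
tool_rot: [1.213, 1.205, -1.21]
contact_force: [-0.9, -0.1, -0.3]
opening: 0.0854
```

```bash
python3 -c "
from h import *
plan(.449,.066,.06,0)"
```

```text
t 8.7 pos [0.4529 0.0654 0.1406] F [-0.9478 -0.0624 -0.2752] M [ 0.0113  0.0222 -0.0676] op 0.08540795932484817
turn [-0.2162  0.0074 -0.1933] shift now [ 0.0806 -0.0042 -0.0006] after turn [ 0.0806 -0.0039 -0.0006]
```

{"method": "arm_command", "body": {"plan": [[[0.015, -0.002, 0, 0, 0, 0, 0.085], [0.015, -0.002, 0, 0, 0, 0, 0.085], [0.015, 0, 0, 0, 0, 0, 0.085], [0.012, 0, 0, 0, 0, 0, 0.085], [0.009, 0, 0, 0, 0, 0, 0.085], [0.006, 0, 0, 0, 0, 0, 0.085], [0.004, 0, 0, 0, 0, 0, 0.085], [0, 0, 0, 0, 0, 0, 0.085], [0, 0, 0, 0, 0, 0, 0.085]]]}}

```text
t: 9.45
tool_pos: [0.453, 0.0656, 0.0661]
tool_rot: [1.22, 1.196, -1.201]
contact_force: [-0.0, 0.4, 0.4]
opening: 0.0847
```

```bash
python3 -c "
from h import *
plan(.449,.066,.06,0)"
```

```text
t 9.45 pos [0.453  0.0656 0.0661] F [-0.0071  0.3724  0.4139] M [-0.0029  0.0062  0.0001] op 0.08467590412577683
turn [-0.2606 -0.0157 -0.8586] shift now [ 0.0061 -0.0041 -0.0004] after turn [ 0.0061 -0.004  -0.0004]
```

{"method": "arm_command", "body": {"plan": [[[0.004, -0.003, 0, -0.3, 0, -0.8, 0.085], [0.001, -0.001, 0, 0, 0, 0, 0.085], [0, 0, 0, 0, 0, 0, 0.05], [0, 0, 0, 0, 0, 0, 0.04], [0, 0, 0, 0, 0, 0, 0.035], [0, 0, 0, 0, 0, 0, 0.03], [0, 0, 0, 0, 0, 0, 0.02], [0, 0, 0, 0, 0, 0, 0.01], [0, 0, 0, 0, 0, 0, 0.01], [0, 0, 0, 0, 0, 0, 0.01]]], "squeeze": 25}}

```text
t: 10.28
tool_pos: [0.4508, 0.0656, 0.0634]
tool_rot: [1.21, 1.207, -1.205]
contact_force: [0.7, 0.2, 0.1]
opening: 0.0298
```

```bash
python3 -c "
from h import *
plan(.449,.066,.06,0)"
```

```text
t 10.28 pos [0.4508 0.0656 0.0634] F [0.6642 0.2408 0.1446] M [-0.0345  0.042  -0.036 ] op 0.02979473667985329
turn [ 0.0791 -0.0111 -0.2638] shift now [ 0.0034 -0.0018 -0.0004] after turn [ 0.0034 -0.0018 -0.0004]
```

{"method": "arm_command", "body": {"plan": [[[0, 0, 0, 0, 0, 0, 0.01], [0, 0, 0, 0, 0, 0, 0.01], [-0.01, 0, 0, 0, 0, 0, 0.01], [-0.015, 0, 0, 0, 0, 0, 0.01], [-0.012, 0, 0, 3, 0, 0, 0.01], [-0.005, 0, 0, 3, 0, 0, 0.01], [0, 0, 0, 0, 0, 0, 0.01], [0, 0, 0, 0, 0, 0, 0.01]]], "squeeze": 80}}

```text
t: 10.95
tool_pos: [0.4477, 0.0657, 0.1064]
tool_rot: [1.287, 1.159, -1.289]
contact_force: [0.1, 0.4, -2.8]
opening: 0.0288
```

```bash
python3 -c "
from h import *
plan(.5345,.2577,.105,-6.1)"
```

```text
t 10.95 pos [0.4477 0.0657 0.1064] F [ 0.078   0.4333 -2.7591] M [-0.0044 -0.013  -0.0335] op 0.028773257857376566
turn [-0.0014 -0.0085  0.1093] shift now [ 0.0013  0.0659 -0.2002] after turn [ 0.0014  0.0659 -0.2002]
```

{"method": "arm_command", "body": {"plan": [[[0, 0.005, -0.015, 0, 0, 0, 0.01], [0, 0.009, -0.028, 0, 0, 0, 0.01], [0, 0.009, -0.028, 0, 0, 0, 0.01], [0, 0.009, -0.028, 0, 0, 0, 0.01], [0, 0.009, -0.028, 0, 0, 0, 0.01], [0, 0.009, -0.028, 0, 0, 0, 0.01], [0, 0.006, -0.018, 0, 0, 0, 0.01], [0, 0.002, -0.01, 0, 0, 0, 0.01], [0, 0, -0.004, 0, 0, 0, 0.01], [0, 0, 0, 0, 0, 0, 0.01], [0, 0, 0, 0, 0, 0, 0.01]]]}}

```text
t: 11.87
tool_pos: [0.5227, 0.2514, 0.0985]
tool_rot: [1.27, 1.168, -1.294]
contact_force: [-0.7, -0.7, -1.8]
opening: 0.029
```

```bash
python3 - <<'E'
from h import *
plan(.5395,.2577,.105,-6.1)
a=save("top","t3.png");b=save("side","s3.png");st()
cv2.imwrite("pics/c3.png",np.hstack([cv2.resize(x[:,:,::-1],(400,400),interpolation=3) for x in (a[120:240,190:310],b[220:340,190:310])]))
E
```

```text
t 11.87 pos [0.5227 0.2514 0.0985] F [-0.6503 -0.6866 -1.8369] M [ 0.0289 -0.033  -0.0045] op 0.028962012942927662
turn [0.5022 0.3646 0.7798] shift now [-0.0068  0.016  -0.0078] after turn [-0.0065  0.016  -0.008 ]
t 11.97 pos [0.5227 0.251  0.0986] F [-0.3819  0.3535 -1.7207] M [-0.0336 -0.0388 -0.0072] op 0.0291348102403494
```

View pics/c3.png

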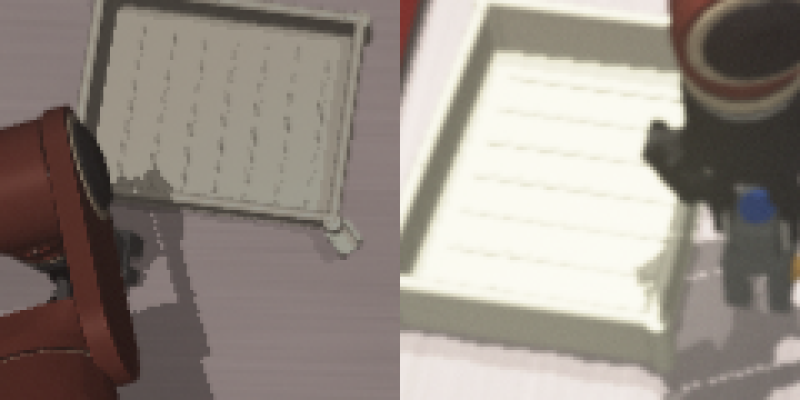

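{"method": "arm_command", "body": {"plan": [[[-0.004, 0.006, -0.004, 0.5, 0.4, 0.8, 0.01], [-0.003, 0.006, -0.003, 0, 0, 0, 0.01], [0, 0.004, -0.001, 0, 0, 0, 0.01], [0, 0, 0, 0, 0, 0, 0.01], [0, 0, 0, 0, 0, 0, 0.01]]]}}

```text
t: 12.38
tool_pos: [0.5414, 0.255, 0.1072]
tool_rot: [1.294, 1.152, -1.288]
contact_force: [-0.1, 0.2, -2.3]
opening: 0.0293
```

```bash
python3 -c "
from h import *
plan(.5395,.2577,.105,-6.1)"
```

```text
t 12.38 pos [0.5414 0.255  0.1072] F [-0.0567  0.2493 -2.26  ] M [-0.0038  0.0274 -0.0045] op 0.029250167716209027
turn [-0.3145 -0.0854 -0.2008] shift now [ 0.0022 -0.0022 -0.0025] after turn [ 0.0022 -0.0022 -0.0025]
```

{"method": "arm_command", "body": {"plan": [[[0.001, 0.001, -0.001, -0.3, 0, -0.2, 0.01], [0, 0.001, -0.001, 0, 0, 0, 0.01], [0, 0.001, 0, 0, 0, 0, 0.01], [0, 0.001, 0, 0, 0, 0, 0.01], [0, 0.001, 0, 0, 0, 0, 0.01], [0, 0.001, 0, 0, 0, 0, 0.01]]]}}

```text
t: 12.88
tool_pos: [0.5479, 0.2563, 0.1057]
tool_rot: [1.287, 1.159, -1.287]
contact_force: [0.1, 0.4, -1.9]
opening: 0.0287
```

{"method": "arm_command", "body": {"plan": [[[0, 0.0008, 0, 0, 0, 0, 0.01], [0, 0.0008, 0, 0, 0, 0, 0.01], [0, 0.0008, 0, 0, 0, 0, 0.01], [0, 0.0008, 0, 0, 0, 0, 0.01]]]}}

```text
t: 13.22
tool_pos: [0.5513, 0.2559, 0.1055]
tool_rot: [1.287, 1.159, -1.288]
contact_force: [-0.6, -0.8, -3.0]
opening: 0.0292
```

{"method": "arm_command", "body": {"plan": [[[0, 0.0008, 0, 0, 0, 0, 0.01], [0, 0.0008, 0, 0, 0, 0, 0.01], [0, 0.0008, 0, 0, 0, 0, 0.01]]]}}

```text
t: 13.47
tool_pos: [0.5539, 0.2556, 0.1056]
tool_rot: [1.287, 1.159, -1.288]
contact_force: [0.2, -0.2, -1.8]
opening: 0.0292
```

{"method": "arm_command", "body": {"plan": [[[0, 0.0008, 0, 0, 0, 0, 0.01], [0, 0.0008, 0, 0, 0, 0, 0.01], [0, 0.0008, 0, 0, 0, 0, 0.01]]]}}

```text
t: 13.72
tool_pos: [0.5566, 0.2553, 0.1055]
tool_rot: [1.287, 1.159, -1.288]
contact_force: [1.4, 0.1, -2.0]
opening: 0.0291
```

{"method": "arm_command", "body": {"plan": [[[0, 0.0008, 0, 0, 0, 0, 0.01], [0, 0.0008, 0, 0, 0, 0, 0.01]]]}}

```text
t: 13.88
tool_pos: [0.5583, 0.2551, 0.1055]
tool_rot: [1.287, 1.159, -1.288]
contact_force: [-2.1, 0.1, -1.6]
opening: 0.0289
```

Possibly first contact; small holding rows to confirm.

{"method": "arm_command", "body": {"plan": [[[0, 0.0005, 0, 0, 0, 0, 0.01], [0, 0.0005, 0, 0, 0, 0, 0.01]]]}}

```text
t: 14.05
tool_pos: [0.5584, 0.2551, 0.1054]
tool_rot: [1.285, 1.161, -1.29]
contact_force: [-1.9, 0.6, -1.8]
opening: 0.0288
```

{"method": "arm_command", "body": {"plan": [[[0, -0.003, 0, 0, 0, 0, 0.01], [-0.008, -0.001, 0, 0, 0, 0, 0.01], [-0.01, 0, 0, 0, 0, 0, 0.01], [-0.01, 0, 0, 0, 0, 0, 0.01], [-0.003, 0, 0, 0, 0, 0, 0.01], [0, 0.007, 0, 0, 0, 0, 0.01], [0, 0.009, 0, 0, 0, 0, 0.01], [0, 0.006, 0, 0, 0, 0, 0.01], [0, 0.003, 0, 0, 0, 0, 0.01], [0, 0, 0, 0, 0, 0, 0.01], [0, 0, 0, 0, 0, 0, 0.01]]]}}

```text
t: 14.97
tool_pos: [0.5843, 0.2525, 0.1415]
tool_rot: [1.289, 1.157, -1.285]
contact_force: [0.3, -0.2, -2.2]
opening: 0.0289
```

```bash
python3 -c "
from h import *
plan(.5858,.2522,.137,-6.1)"
```

```text
t 14.97 pos [0.5843 0.2525 0.1415] F [ 0.3083 -0.219  -2.2308] M [-0.0279  0.0324  0.006 ] op 0.02892991610733504
turn [-0.0086 -0.1123 -0.0873] shift now [0.0045 0.0015 0.0001] after turn [0.0045 0.0015 0.0001]
```

{"method": "arm_command", "body": {"plan": [[[0, 0.0012, 0, 0, -0.1, -0.1, 0.01], [0.003, 0, 0, 0, 0, 0, 0.01], [0.005, 0, 0, 0, 0, 0, 0.01], [0.003, 0, 0, 0, 0, 0, 0.01], [0.002, 0, 0, 0, 0, 0, 0.01], [0, 0, 0, 0, 0, 0, 0.01]]]}}

```text
t: 15.47
tool_pos: [0.584, 0.252, 0.1248]
tool_rot: [1.284, 1.159, -1.291]
contact_force: [-0.8, -0.0, -2.7]
opening: 0.0294
```

```bash
python3 -c "
from h import *
plan(.5858,.2522,.113,-6.1)"
```

```text
t 15.47 pos [0.584  0.252  0.1248] F [-0.7852 -0.0385 -2.6679] M [-0.0128  0.0221  0.037 ] op 0.02937058905988574
turn [0.0034 0.0855 0.2588] shift now [ 0.0118  0.0019 -0.0004] after turn [ 0.0118  0.0018 -0.0004]
```

{"method": "arm_command", "body": {"plan": [[[-0.001, 0.0015, 0, 0, 0, 0.2, 0.01], [0, 0.0005, 0, 0, 0, 0, 0.01], [0, 0, 0, 0, 0, 0, 0.01]]]}}

```text
t: 15.72
tool_pos: [0.5856, 0.2518, 0.1252]
tool_rot: [1.285, 1.157, -1.289]
contact_force: [0.1, 0.4, -2.8]
opening: 0.029
```

```bash
python3 -c "
from h import *
plan(.5858,.2522,.113,-6.1)"
```

```text
t 15.72 pos [0.5856 0.2518 0.1252] F [ 0.1196  0.3864 -2.7568] M [-0.0652  0.0344 -0.0026] op 0.028978715511698044
turn [0.0164 0.1084 0.0918] shift now [ 0.0122  0.0002 -0.0004] after turn [ 0.0122  0.0002 -0.0004]
```

{"method": "arm_command", "body": {"plan": [[[0.002, 0.0002, 0, 0, 0.1, 0.1, 0.01], [0.002, 0.0002, 0, 0, 0, 0, 0.01], [0.002, 0.0002, 0, 0, 0, 0, 0.01], [0.002, 0.0002, 0, 0, 0, 0, 0.01], [0, 0, 0, 0, 0, 0, 0.01]]]}}

```text
t: 16.13
tool_pos: [0.5866, 0.2519, 0.1174]
tool_rot: [1.288, 1.157, -1.286]
contact_force: [0.4, -0.4, -2.7]
opening: 0.0291
```

```bash
python3 -c "
from h import *
plan(.5858,.2522,.113,-6.1)"
```

```text
t 16.13 pos [0.5866 0.2519 0.1174] F [ 0.4015 -0.3706 -2.7387] M [-0.0335  0.0036 -0.0354] op 0.0291023126659753
turn [ 0.0184 -0.0349 -0.0492] shift now [ 0.0044 -0.0008 -0.0002] after turn [ 0.0044 -0.0008 -0.0002]
```

{"method": "arm_command", "body": {"plan": [[[0.002, -0.0006, 0, 0, 0, 0, 0.01], [0.002, 0, 0, 0, 0, 0, 0.01], [0.002, 0, 0, 0, 0, 0, 0.01], [0, 0, 0, 0, 0, 0, 0.01]]]}}

```text
t: 16.47
tool_pos: [0.5861, 0.2519, 0.1105]
tool_rot: [1.288, 1.157, -1.286]
contact_force: [0.1, -0.5, -2.4]
opening: 0.0291
```

```bash
python3 - <<'E'
from h import *
plan(.5858,.2522,.113,-6.1)
b=save("side","s4.png")
cv2.imwrite("pics/c4.png",cv2.resize(b[230:330,230:330,::-1],(600,600),interpolation=3))
E
```

```text
t 16.47 pos [0.5861 0.2519 0.1105] F [ 0.0908 -0.4908 -2.4165] M [-0.0081  0.0124 -0.0052] op 0.029104063198998307
turn [ 0.0208 -0.0304 -0.0675] shift now [-0.0025 -0.0003 -0.0002] after turn [-0.0025 -0.0003 -0.0002]
```

View pics/c4.png

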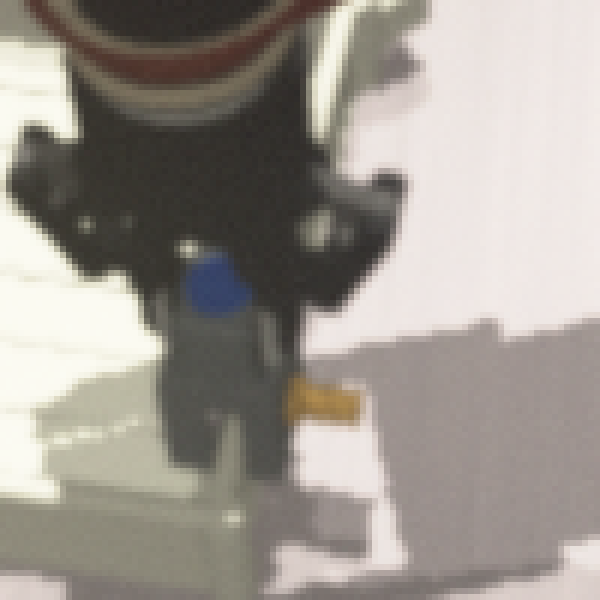

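{"method": "arm_command", "body": {"plan": [[[0, 0, -0.002, 0, 0, 0, 0.01], [0, 0, -0.002, 0, 0, 0, 0.01], [0, 0, -0.002, 0, 0, 0, 0.01], [0, 0, -0.002, 0, 0, 0, 0.01], [0, 0, -0.002, 0, 0, 0, 0.01], [0, 0, 0, 0, 0, 0, 0.01]]]}}

```text
t: 17.02
tool_pos: [0.5878, 0.2632, 0.1113]
tool_rot: [1.289, 1.156, -1.285]
contact_force: [0.1, 0.1, -2.0]
opening: 0.0292
```

```bash
python3 -c "
from h import *
plan(.588,.2732,.113,-6.1)"
```

```text
t 17.02 pos [0.5878 0.2632 0.1113] F [ 0.1378  0.0951 -1.9795] M [ 0.0397  0.0599 -0.0397] op 0.029201924356907976
turn [ 0.0168 -0.0742 -0.1391] shift now [-0.0017 -0.0009 -0.01  ] after turn [-0.0017 -0.0009 -0.01  ]
```

{"method": "arm_command", "body": {"plan": [[[0, -0.0005, -0.0012, 0, 0, 0, 0.01], [0, 0, -0.0012, 0, 0, 0, 0.01], [0, 0, -0.0012, 0, 0, 0, 0.01], [0, 0, -0.0012, 0, 0, 0, 0.01]]]}}

```text
t: 17.35
tool_pos: [0.5878, 0.2685, 0.1114]
tool_rot: [1.289, 1.156, -1.284]
contact_force: [0.2, -0.5, -1.8]
opening: 0.0293
```

{"method": "arm_command", "body": {"plan": [[[0, 0, -0.0008, 0, 0, 0, 0.01], [0, 0, -0.0008, 0, 0, 0, 0.01], [0, 0, -0.0008, 0, 0, 0, 0.01]]]}}

```text
t: 17.6
tool_pos: [0.588, 0.2696, 0.1115]
tool_rot: [1.285, 1.153, -1.287]
contact_force: [-1.4, -4.2, -0.7]
opening: 0.0291
```

{"method": "arm_command", "body": {"plan": [[[0, 0, -0.0004, 0, 0, 0, 0.01], [0, 0, -0.0004, 0, 0, 0, 0.01]]]}}

```text
t: 17.77
tool_pos: [0.588, 0.2696, 0.1116]
tool_rot: [1.284, 1.153, -1.288]
contact_force: [-0.4, -4.2, -1.7]
opening: 0.0289
```

```bash
python3 -c "
from h import *
plan(.5877,.2696,.0800,-6.1)"
```

```text
t 17.77 pos [0.588  0.2696 0.1116] F [-0.3708 -4.151  -1.6661] M [-0.5875  0.2163 -0.0615] op 0.028850269324572374
turn [ 0.0184  0.2729 -0.0941] shift now [ 0.0316 -0.0003 -0.0001] after turn [ 0.0316 -0.0003  0.0001]
```

{"method": "arm_command", "body": {"plan": [[[0.002, 0, 0.0003, 0, 0.25, 0, 0.01], [0.0025, 0, 0, 0, 0, 0, 0.01], [0.0025, 0, 0, 0, 0, 0, 0.01], [0.0025, 0, 0, 0, 0, 0, 0.01], [0.001, 0, 0, 0, 0, 0, 0.01], [0, 0, 0, 0, 0, 0, 0.01]]]}}

```text
t: 18.27
tool_pos: [0.5884, 0.2692, 0.1003]
tool_rot: [1.289, 1.155, -1.285]
contact_force: [0.1, -2.1, -0.9]
opening: 0.0291
```

```bash
python3 -c "
from h import *
plan(.5877,.2696,.0800,-6.1)"
```

```text
t 18.27 pos [0.5884 0.2692 0.1003] F [ 0.1069 -2.0691 -0.9205] M [-0.3965  0.0313 -0.0391] op 0.02914651689816995
turn [-0.0094 -0.0425 -0.1465] shift now [ 0.0203 -0.0008 -0.0003] after turn [ 0.0203 -0.0007 -0.0003]
```

{"method": "arm_command", "body": {"plan": [[[0.0015, -0.0003, 0, 0, 0, 0, 0.01], [0.0015, 0, 0, 0, 0, 0, 0.01], [0.0015, 0, 0, 0, 0, 0, 0.01], [0.0015, 0, 0, 0, 0, 0, 0.01]]]}}

```text
t: 18.6
tool_pos: [0.5885, 0.2692, 0.0941]
tool_rot: [1.289, 1.155, -1.284]
contact_force: [-0.5, -2.7, 0.0]
opening: 0.0289
```

{"method": "arm_command", "body": {"plan": [[[0.0015, 0, 0, 0, 0, 0, 0.01], [0.0015, 0, 0, 0, 0, 0, 0.01], [0.0015, 0, 0, 0, 0, 0, 0.01]]]}}

```text
t: 18.85
tool_pos: [0.5886, 0.2693, 0.0905]
tool_rot: [1.289, 1.155, -1.285]
contact_force: [-5.0, -3.6, 8.4]
opening: 0.0288
```

```bash
python3 -c "
from h import *
plan(.588,.2696,.0800,-6.1)"
```

```text
t 18.85 pos [0.5886 0.2693 0.0905] F [-4.9645 -3.5923  8.3785] M [-0.7246  0.9087 -0.0716] op 0.028809171602765776
turn [-0.0053 -0.0303 -0.1889] shift now [ 0.0105 -0.0007 -0.0003] after turn [ 0.0105 -0.0007 -0.0003]
```

{"method": "arm_command", "body": {"plan": [[[0.0015, -0.0006, 0, 0, 0, -0.1, 0.01], [0.0018, -0.0003, 0, 0, 0, 0, 0.01]]]}}

```text
t: 19.02
tool_pos: [0.5887, 0.2693, 0.0904]
tool_rot: [1.288, 1.155, -1.285]
contact_force: [-4.8, -3.2, 9.7]
opening: 0.0287
```

```bash
python3 -c "
from h import *
plan(.588,.2696,.0800,-6.1)"
```

```text
t 19.02 pos [0.5887 0.2693 0.0904] F [-4.846  -3.2246  9.6608] M [-0.8488  0.9934 -0.0976] op 0.028674778093033447
turn [ 0.0013 -0.0049 -0.1619] shift now [ 0.0104 -0.0007 -0.0002] after turn [ 0.0104 -0.0007 -0.0002]
```

{"method": "arm_command", "body": {"plan": [[[0.0022, -0.0005, 0, 0, 0, 0, 0.01], [0.0022, -0.0005, 0, 0, 0, 0, 0.01]]]}}

```text
t: 19.18
tool_pos: [0.5886, 0.2693, 0.0903]
tool_rot: [1.288, 1.154, -1.284]
contact_force: [-4.2, -4.9, 8.2]
opening: 0.0291
```

{"method": "arm_command", "body": {"plan": [[[0.003, -0.0006, 0, 0, 0, 0, 0.01], [0.003, -0.0006, 0, 0, 0, 0, 0.01]]]}}

```text
t: 19.35
tool_pos: [0.5886, 0.2694, 0.0895]
tool_rot: [1.289, 1.152, -1.283]
contact_force: [-5.2, -5.0, 10.6]
opening: 0.029
```

```bash
python3 -c "
from h import *
plan(.588,.2696,.0800,-6.1)"
```

```text
t 19.35 pos [0.5886 0.2694 0.0895] F [-5.1835 -4.9781 10.5554] M [-0.9776  1.0562 -0.048 ] op 0.02895053843569356
turn [ 0.0099  0.0556 -0.3218] shift now [ 0.0095 -0.0007 -0.0002] after turn [ 0.0095 -0.0007 -0.0002]
```

{"method": "arm_command", "body": {"plan": [[[0.001, -0.0015, 0, 0, 0, -0.3, 0.01], [0.001, -0.0015, 0, 0, 0, 0, 0.01]]]}}

```text
t: 19.52
tool_pos: [0.5884, 0.2693, 0.0897]
tool_rot: [1.29, 1.151, -1.282]
contact_force: [2.7, -4.5, 0.8]
opening: 0.0291
```

```bash
python3 -c "
from h import *
plan(.588,.2696,.0800,-6.1)"
```

```text
t 19.52 pos [0.5884 0.2693 0.0897] F [ 2.7171 -4.4722  0.8192] M [-0.7343 -0.5726 -0.0484] op 0.029059089369047296
turn [ 0.006   0.0229 -0.4368] shift now [ 0.0097 -0.0005 -0.0002] after turn [ 0.0097 -0.0004 -0.0002]
```

{"method": "arm_command", "body": {"plan": [[[0.0032, -0.002, 0.0002, 0, 0, -0.4, 0.01], [0.0032, -0.002, 0.0002, 0, 0, 0, 0.01]]]}}

```text
t: 19.68
tool_pos: [0.5884, 0.2693, 0.0874]
tool_rot: [1.292, 1.15, -1.279]
contact_force: [0.4, -5.6, 7.2]
opening: 0.0289
```

```bash
python3 -c "
from h import *
plan(.588,.2696,.0800,-6.1)"
```

```text
t 19.68 pos [0.5884 0.2693 0.0874] F [ 0.4452 -5.563   7.192 ] M [-0.8967 -0.167  -0.0363] op 0.028944089864256367
turn [-0.0045 -0.0678 -0.5726] shift now [ 0.0074 -0.0005 -0.0003] after turn [ 0.0074 -0.0004 -0.0003]
```

{"method": "arm_command", "body": {"plan": [[[0.003, -0.0017, 0.0004, 0, 0, -0.6, 0.01], [0.003, -0.0017, 0.0002, 0, 0, -0.3, 0.01]]]}}

```text
t: 19.85
tool_pos: [0.5885, 0.2692, 0.085]
tool_rot: [1.291, 1.157, -1.283]
contact_force: [1.3, -4.0, 2.2]
opening: 0.029
```

```bash
python3 -c "
from h import *
plan(.588,.2696,.0800,-6.1)"
```

```text
t 19.85 pos [0.5885 0.2692 0.085 ] F [ 1.3148 -4.0408  2.241 ] M [-0.7982 -0.5332 -0.0751] op 0.02899074521794331
turn [-0.0008 -0.1835 -0.1642] shift now [ 0.005  -0.0005 -0.0003] after turn [ 0.005  -0.0005 -0.0003]
```

Past the nose peak; on down to the rim.

{"method": "arm_command", "body": {"plan": [[[0.002, -0.0008, 0.0002, 0, -0.2, -0.2, 0.01], [0.002, -0.0008, 0, 0, 0, 0, 0.01]]]}}

```text
t: 20.02
tool_pos: [0.5876, 0.2693, 0.0809]
tool_rot: [1.289, 1.157, -1.287]
contact_force: [1.4, -1.8, -0.4]
opening: 0.029
```

```bash
python3 -c "
from h import *
plan(.588,.2696,.0800,-6.1)"
```

```text
t 20.02 pos [0.5876 0.2693 0.0809] F [ 1.3553 -1.8313 -0.4423] M [-0.5363 -0.1005  0.0272] op 0.028967864646984122
turn [-0.0395 -0.0437 -0.0402] shift now [ 0.0009  0.0004 -0.0003] after turn [ 0.0009  0.0004 -0.0003]
```

{"method": "arm_command", "body": {"plan": [[[0.0015, -0.0004, -0.0003, 0, 0, 0, 0.01], [0.0015, -0.0007, -0.0003, 0, 0, 0, 0.01]]]}}

```text
t: 20.18
tool_pos: [0.5874, 0.2695, 0.0804]
tool_rot: [1.287, 1.155, -1.287]
contact_force: [-1.0, -7.8, 10.7]
opening: 0.0294
```

{"method": "arm_command", "body": {"plan": [[[0.0025, -0.0013, -0.0004, 0, 0, 0, 0.01], [0.0025, -0.0013, -0.0004, 0, 0, 0, 0.01]]]}}

```text
t: 20.35
tool_pos: [0.5873, 0.2695, 0.0804]
tool_rot: [1.287, 1.149, -1.284]
contact_force: [-1.4, -7.4, 12.3]
opening: 0.029
```

```bash
python3 -c "
from h import *
plan(.588,.2696,.0800,-6.1)"
```

```text
t 20.35 pos [0.5873 0.2695 0.0804] F [-1.3543 -7.376  12.3281] M [-1.363   0.1453 -0.0297] op 0.02896738696888958
turn [ 0.0091  0.2152 -0.3822] shift now [ 0.0004  0.0007 -0.0001] after turn [ 0.0004  0.0007 -0.0001]
```

{"method": "arm_command", "body": {"plan": [[[-0.0003, 0, 0, 0, 0.2, -0.3, 0.01], [0, 0, 0, 0, 0, 0, 0.01], [0, 0, 0, 0, 0, 0, 0.035], [0, 0, 0, 0, 0, 0, 0.06], [0, 0, 0, 0, 0, 0, 0.07], [0, 0, 0, 0, 0, 0, 0.07]]], "squeeze": 20}}

```text
t: 20.85
tool_pos: [0.5832, 0.2719, 0.0771]
tool_rot: [1.286, 1.165, -1.291]
contact_force: [-0.1, 0.7, 1.0]
opening: 0.0694
```

{"method": "arm_command", "body": {"plan": [[[-0.005, 0.003, 0, 0, 0, 0, 0.07], [-0.01, 0, 0, 0, 0, 0, 0.07], [-0.02, 0, 0, 0, 0, 0, 0.07], [-0.03, 0, 0, 0, 0, 0, 0.07], [-0.03, 0, 0, 0, 0, 0, 0.07], [-0.03, -0.02, 0.02, 0, 0, 0, 0.07], [-0.01, -0.03, 0.03, 0, 0, 0, 0.07], [0, -0.03, 0.03, 0, 0, 0, 0.07], [0, -0.03, 0.03, 0, 0, 0, 0.07], [0, -0.03, 0.03, 0, 0, 0, 0.07], [0, -0.01, 0.01, 0, 0, 0, 0.07], [0, 0, 0, 0, 0, 0, 0.07]]]}}

```text
t: 21.85
tool_pos: [0.4193, 0.1369, 0.2269]
tool_rot: [1.288, 1.165, -1.282]
contact_force: [-0.4, 0.0, -0.2]
opening: 0.0704
```

```bash
python3 - <<'E'
from h import *
st()
a=save("top","t5.png");b=save("side","s5.png")
for c,n in(("side","siphon_grip"),("side","siphon_slot"),("side","siphon_hose"),("top","siphon_slot"),("top","siphon_grip")):
    for d in mark_of(c,n):
        w=W(c,d["at"])
        if w[1]>.15: print(c,n,round(d["conf"],2),w)
cv2.imwrite("pics/c5.png",np.hstack([cv2.resize(x[:,:,::-1],(400,400),interpolation=3) for x in (a[110:230,190:310],b[250:330,220:300])]))
st()
E
```

```text
t 21.85 pos [0.4193 0.1369 0.2269] F [-0.4207  0.0178 -0.2314] M [ 0.0247 -0.003   0.044 ] op 0.07037523637982496
side siphon_grip 0.78 [0.586  0.2678 0.0928]
side siphon_slot 0.66 [0.5874 0.2686 0.0612]
side siphon_hose 0.75 [0.5398 0.2753 0.0446]
top siphon_slot 0.73 [0.5848 0.2732 0.0627]
top siphon_grip 0.81 [0.5835 0.2707 0.0938]
t 22.2 pos [0.4213 0.1386 0.2254] F [ 0.0586  0.5043 -0.6923] M [ 0.017   0.0176 -0.0142] op 0.06978243495388735
```

View pics/c5.png

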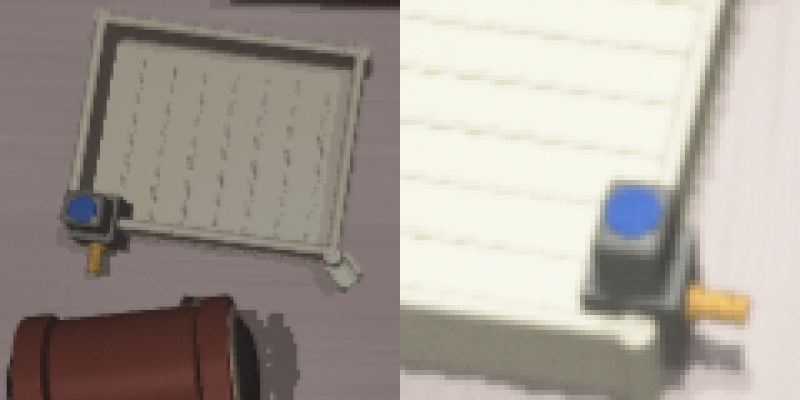

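```bash
python3 -c "
from h import *
finish_job();st()"
```

```text
the job is handed in; nothing more can be done
the job is handed in; nothing more can be done
```

The small grey siphon is hanging on the white tray's near wall, hard up in the plain left corner, with the brass hose connector outside. I handed the job in after about 22 s of the 72 s allowed.

**How it went:** I found the rim by touch from outside, at about 2 N. I then straddled it and slid left until the siphon touched the end wall, at about 4 N. Then I pressed down:
- The tongue passed the rim under a reading of about 11 N at most. Part of that came from a sideways load, which I trimmed out.
- The siphon then stopped rigidly with the tool at z = 0.0804 m, which is the calculated home height, at about 12 N.

**Final checks:** After I let go, the tool read no load. The networks put the slot's roof at z = 0.061–0.063 m, against a rim top of 0.062 m. The last pictures show the siphon upright and level, flank against the end wall, and the white tray where it was.

**Not checked or in disagreement:**
- I did not tug upward to test the clip. That it is clipped rests on the drop in force past the nose and on the home height.
- When the fingers opened, the tool sagged about 3 mm and drifted about 5 mm sideways, but the force stayed near 1 N.
- The end wall stopped the siphon about 3–4 mm earlier than the network's corner reading suggested. That is within its stated error and agrees with my own pixel measurement.

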